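# Rub down a kiln shelf and sweep the shards into the tray

## Task

Clean the kiln shelf: take the sprung rubbing float by its wooden grip, set its sole down flat across the end of the shelf that is away from the steel tray, press until the sole has sprung in about half of its travel, and, keeping that pressure steady without ever forcing it hard against the shelf, rub along the whole shelf to the tray end so that all six loose shards are pushed over the edge into the tray. Then stand the float, sole down, back on the middle of its wooden board and let go, without disturbing the pots and the brush lying about.

Things in the scene. Friction and masses are not known exactly. Their poses are not given: they have to be found in the camera images.
- float: sprung rubbing float, loose, 0.27 kg. Upwards: sole 126 (x) x 46 (y) x 16; 13 gap with spring pins; wooden plate 126 x 46, 29 to 37 up; wooden grip ridge 90 (x) x 24 (y), 37 to 77 up: grip it across y, fingertips just above the plate. Rubbed sideways, along y. Origin: centre of the sole's underside when extended, z up; fixed to the wood (pressed in by d, the sole is d above it)
- pad (a joint): how far the float's sole is sprung in, in m: 0 extended, 0.012 bottomed out. It starts to give at about 4 N on the surface and then takes 0.8 N more per mm (half travel: about 8 to 9 N)
- shelf: kiln shelf: pale flat slab 120 (x) x 280 (y) x 18 thick lying on two bricks, fixed; no rims. Origin on the table under its centre, its top face 64 mm above; y runs along its length (the rubbing direction). Either y end can be the tray end
- tray: open steel tray 160 (x) x 100 (y) x 36 high, walls 4, fixed, under the overhanging edge of one end of the shelf (centres 165 apart, tray rim 25 under the slab). Origin: centre of its underside; y along the shelf's length. At the other end stands a wooden crate of kiln props of similar size, up to 50 high: not the tray
- rest: the float's wooden board, flat, 180 (x) x 90 (y) x 12 thick, fixed, to the left or right of the shelf; the float starts on it and goes back on it. Origin: centre of its underside; the board's top is 12 mm up
- bowl: white bowl, 90 across, 50 high, bystander; origin under its centre
- beaker: white beaker, 66 across, 80 high, bystander; origin under its centre
- dish: terracotta dish, 110 across, 45 high, bystander beyond the shelf; origin under its centre
- brush: brush lying on the table, bystander; origin under its middle
- crumb0: terracotta shard on the shelf, a block 20 x 16 x 13 high, 14 g; origin: centre of its underside as it starts
- crumb1: terracotta shard on the shelf, a stubby cone 20 across, 13 high, 14 g; origin: centre of its underside as it starts
- crumb2: terracotta shard on the shelf, a block 17 x 22 x 12 high, 14 g; origin: centre of its underside as it starts
- crumb3: terracotta shard on the shelf, a lumpy block 24 x 14 x 17 high, 14 g; origin: centre of its underside as it starts
- crumb4: terracotta shard on the shelf, a stubby cone 22 across, 12 high, 14 g; origin: centre of its underside as it starts
- crumb5: terracotta shard on the shelf, a block 16 x 18 x 15 high, 14 g; origin: centre of its underside as it starts

How it is judged:
On the way, in this order (a step that is already met when the one before it is completed fails the run):
1. float pressed flat on the shelf's end away from the tray, sole sprung in (5 to 17 N), more than 245 mm from the tray's centre (contact force between float and shelf between 5 and 17 N and angle between float's own z axis and vertical below 0.15 rad and horizontal distance between float and tray above 0.245 m), for 0.15 s.
2. rubbed with 5 to 17 N past 205 mm from the tray's centre (contact force between float and shelf between 5 and 17 N and angle between float's own z axis and vertical below 0.15 rad and horizontal distance between float and tray between 0.185 and 0.225 m), for 0.15 s.
3. rubbed with 5 to 17 N past 145 mm from the tray's centre (contact force between float and shelf between 5 and 17 N and angle between float's own z axis and vertical below 0.15 rad and horizontal distance between float and tray between 0.125 and 0.165 m), for 0.15 s.
4. rubbed with 5 to 17 N up to the tray end, within 100 mm of the tray's centre (contact force between float and shelf between 5 and 17 N and angle between float's own z axis and vertical below 0.15 rad and horizontal distance between float and tray between 0.03 and 0.1 m), for 0.15 s.
At the end, for the whole second after the job is handed in: All six shards lie in the tray at rest, and the float stands upright (within 0.1 rad), sole down and still, on its board, its centre within 35 mm (x) and 30 mm (y) of the board's centre (x of crumb0 in the frame of tray between -0.08 and 0.08 m and y of crumb0 in the frame of tray between -0.05 and 0.05 m and height (world z) of each of crumb0, crumb1, crumb2, crumb3, crumb4, crumb5 below 0.045 m and linear speed of each of crumb0, crumb1, crumb2, crumb3, crumb4, crumb5 below 0.03 m/s and x of crumb1 in the frame of tray between -0.08 and 0.08 m and y of crumb1 in the frame of tray between -0.05 and 0.05 m and x of crumb2 in the frame of tray between -0.08 and 0.08 m and y of crumb2 in the frame of tray between -0.05 and 0.05 m and x of crumb3 in the frame of tray between -0.08 and 0.08 m and y of crumb3 in the frame of tray between -0.05 and 0.05 m and x of crumb4 in the frame of tray between -0.08 and 0.08 m and y of crumb4 in the frame of tray between -0.05 and 0.05 m and x of crumb5 in the frame of tray between -0.08 and 0.08 m and y of crumb5 in the frame of tray between -0.05 and 0.05 m and x of float in the frame of rest between -0.035 and 0.035 m and y of float in the frame of rest between -0.03 and 0.03 m and z of float in the frame of rest below 0.018 m and angle between float's own z axis and vertical below 0.1 rad and linear speed of float below 0.02 m/s); the robot touches nothing.
It fails at once if the float is forced against the shelf with more than 30 N (contact force between float and shelf above 30 N).
It fails at once if a pot or the brush is knocked: moved more than 30 mm (distance of any of bowl, beaker, dish, brush from where it was at the start of the episode above 0.03 m).
It also fails if it takes over 56 s, if anything falls off the work surface, if the arm or the gripper's body presses on something with over 40 N, if the wrist force passes 120 N, or if a joint passes its speed limit or range.

## Robot

A 6-joint arm with a two-finger parallel gripper is mounted at the origin on the work surface. World frame = base frame: x ahead of the robot, y to its left, z up, the work surface at z = 0. Lengths are in m, angles in rad, forces in N, time in s.
With the tool pointing down it reaches from about 0.375 to 0.9 m from the base axis. Payload 3.1 kg.
Tool frame: the origin (TCP) lies between the finger pads; the fingertips stand 8 mm ahead of it and the grasp point (between the pads) lies 11 mm behind it; z points along the fingers, y is the line along which they close (so a half turn about z gives the same grasp; the last joint's range is limited). The gripper opens to 87 mm and grips with 3 to 60 N. Pads are 19 mm wide; open, the fingers measure 117 mm over their backs; the gripper's body (75 mm by 190 mm) begins 51 mm behind the grasp point.
Start: joints at [-1.365, 0.527, 1.433, -0, 1.181, -0.178], TCP at [0.234, -0.579, 0.231] pointing down, gripper open.
Joint ranges: [-3.08, 3.08], [-0.75, 2.2], [0.22, 2.44], [-1.43, 4.57], [0, 2.65], [-2.85, 2.85]. Speed limits (rad/s): [2.79, 2.79, 3.14, 3.14, 3.14, 3.14].

## Interface

Orientations are given as a unit quaternion [x, y, z, w].
In Python, from rig import robot gives the robot as it stands.
- The arm moves only by the tool move_arm, never from a script. Its argument "motion" is text: rows parted by semicolons, each of 5 numbers parted by spaces: the opening, from -1 (shut) to 1 (fully open), then the shift along the tool's x, y, z normalised to -1 to 1, where 1 is 0.2 m, then the turn about the tool's z normalised to -1 to 1, where 1 is pi rad. A call has 1 to 12 rows; each row is the pose to reach, as a shift and turn from the pose commanded when the call began, along the tool's axes at that moment, turning the shorter way round; what a row does not reach only later rows make up. A row lasts 1/12 s, in which the tool goes at most 41.7 mm and 7.16 degrees, less where a joint would pass 70% of its speed; a pose out of reach is approached as far as the arm can. A call with a number of a shift or a turn outside -1 to 1 is refused whole. A call with a gripper value outside its range is refused whole. The fingers move at their own pace and stop on an object; "newtons" is the grip in N (left out, the last holds). Time passes only in rows, so rows that repeat a pose let the fingers close. It gives the time, the measured TCP pose, the force, the opening and the grip force at its end, in the units of the state.
- robot.get_obs(): the state, without advancing time (a new reading comes with each control period).
- robot.camera(name): name is "scene" or "top" or "wrist"; returns (picture, depth): 384x512x3 uint8, red, green, blue; 384x512 float32, m along the optical axis (not along the pixel's ray), 0 where there is no reading.
- robot.camera_model(name): a dict with "mtx" (3x3 intrinsics, pixels), "position" and "attitude" of the camera in the world. Camera axes: x right, y down, z forward; pixel columns grow to the right and rows downward; lengths in m; the calibration is good to about 2 mm. A picture is of the moment at which its call begins: read the wrist's pose just before it. camera_model takes no time and is no camera call; for the wrist camera it gives the pose at the moment of the call.
- robot.hand_in(): hands the job in; it is judged then, once.
The state is a dict: "time": time; "q": joint angles; "joint_velocities": joint speeds; "joint_torque": joint torques, N m; "position": TCP position; "tool_rot": TCP orientation; "ft_force": force on the tool from outside, world axes, zero at the start; "moment": the same for the moment, N m; "grip_width": finger opening in m; "grip_force": force on a finger pad.
Only numpy, scipy, OpenCV 4.12 (cv2) and the standard library are available. Lean on these libraries where they do the work, as an engineer would, in place of code of your own. Each camera call takes 0.05 s, during which the arm holds its last target. There are 200 camera calls.

## Working session

There is one attempt and no reset: what is moved stays moved. The work goes in short steps, Python scripts to look and compute and a tool call to move; the robot and the scene stay as the last step left them, time stands still between calls to the robot, and variables do not carry over. Pictures are saved under pics/ and viewed, at most 10 in all, crops included, and the job is handed in when it is done.

Besides the shell and the picture viewer there is one more tool, called after "Call:" as a command line: name --argument value ..., lists and objects as JSON in quotes. move_arm: Moves the arm, as the interface text tells. Its arguments: {"type":"object","properties":{"motion":{"type":"string"},"newtons":{"type":"number"}},"required":["motion"]}

```bash
mkdir -p pics
cat > h.py <<'E'
import numpy as np, cv2
from scipy.spatial.transform import Rotation as R
from rig import robot
def rot(a):
    a=np.array(a,float)
    return R.from_quat(a).as_matrix() if a.size==4 else a.reshape(3,3)
def cloud(name):
    m=robot.camera_model(name); im,d=robot.camera(name)
    K=np.array(m["mtx"]); v,u=np.mgrid[:d.shape[0],:d.shape[1]]
    p=np.stack([(u-K[0,2])/K[0,0]*d,(v-K[1,2])/K[1,1]*d,d],-1)
    return im,d,p@rot(m["attitude"]).T+np.array(m["position"])
E
python3 - <<'E'
from h import *
o=robot.get_obs(); print(o)
for n in("top","scene"):
    print(robot.camera_model(n))
    im,d,P=cloud(n); np.savez(n,im=im,d=d,P=P)
    cv2.imwrite(f"pics/{n}0.png",im[...,::-1])
E
```

```text
{'time': 0.0, 'q': array([-1.36550739e+00,  5.28461567e-01,  1.43388238e+00, -8.55881026e-06,
        1.18137324e+00, -1.78490965e-01]), 'joint_velocities': array([-0.00121317,  0.00090513, -0.00065559,  0.00014222,  0.00075679,
        0.00067296]), 'joint_torque': array([-1.54329937e-03, -4.40043175e+01, -1.76593924e+01,  6.32314011e-02,
        5.82140533e-02, -1.76581066e-04]), 'position': array([ 0.23390302, -0.57882699,  0.22958076]), 'tool_rot': array([ 9.81644683e-01,  1.90715990e-01, -1.81898294e-05, -1.06212138e-03]), 'ft_force': array([0.30535209, 0.882019  , 0.4452319 ]), 'moment': array([0.03938695, 0.01292845, 0.00747348]), 'grip_force': 0.0, 'grip_width': 0.08713053390568702}
{'mtx': array([[420.44005047,   0.        , 252.0522333 ],
       [  0.        , 420.44005047, 188.24987816],
       [  0.        ,   0.        ,   1.        ]]), 'position': array([0.41876755, 0.0016969 , 1.21139101]), 'attitude': array([ 0.70967466, -0.70254547,  0.03593605, -0.0387342 ])}
{'mtx': array([[376.57640655,   0.        , 259.49572854],
       [  0.        , 376.57640655, 191.82871368],
       [  0.        ,   0.        ,   1.        ]]), 'position': array([1.03174667, 0.20523383, 0.81103649]), 'attitude': array([ 0.51969719,  0.7983887 , -0.25305583, -0.16868032])}
```

View pics/top0.png

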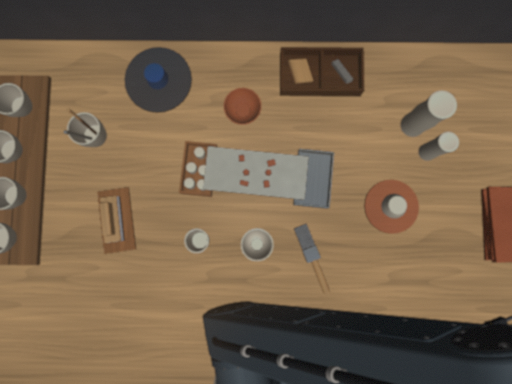

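View pics/scene0.png

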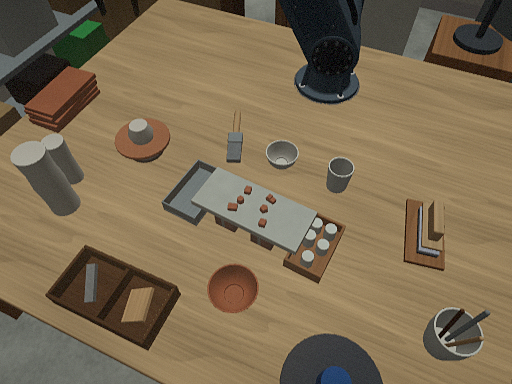

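The top view shows the shelf at about (256,173) with the tray at its right end (318,178) and the crate of props at its left. The float is on its board at (117,220), the beaker at (197,240), the bowl at (257,245), the brush at (312,255) and the dish at (242,105).

```bash
cat > m.py <<'E'
from h import *
t=np.load("top.npz"); P=t["P"]; im=t["im"]; z=P[...,2]
v,u=np.mgrid[:384,:512]
def box(a,b,c,d): return (u>=a)&(u<b)&(v>=c)&(v<d)
def rect(n,m):
    m=cv2.morphologyEx(m.astype(np.uint8),cv2.MORPH_OPEN,np.ones((2,2)))>0
    q=P[m]; (c,s,a)=cv2.minAreaRect((q[:,:2]*1000).astype(np.float32))
    print(n,m.sum(),"c",np.round(c,1),"size",np.round(s,1),"ang",round(a,1),"z",np.round(np.percentile(q[:,2],[5,50,95])*1000,1))
hsv=cv2.cvtColor(im,cv2.COLOR_RGB2HSV)
print("table z",np.median(z[box(140,180,260,290)]))
rect("shelf",box(195,320,140,210)&(z>.055)&(z<.085))
tm=box(298,340,140,215)&(z>.028)&(z<.042)
rect("trayrim",tm)
rect("tray+",box(309,340,140,215)&(hsv[...,0]>95)&(hsv[...,0]<125)&(z<.045))
rect("board",box(90,145,180,260)&(z>.006)&(z<.02))
rect("board+float",box(90,145,180,260)&(z>.006))
rect("grip",box(90,145,180,260)&(z>.075)&(z<.1))
rect("plate",box(90,145,180,260)&(z>.04)&(z<.06))
rect("crate",box(170,214,135,205)&(z>.025)&(z<.058))
for n,b in dict(bowl=(235,278,225,265),beaker=(180,214,225,256),dish=(220,264,85,127),brush=(290,332,220,295)).items():
    rect(n,box(*b)&(z>.008))
c=box(205,308,145,202)&(z>.07)
rect("crumbs",c)
m=box(205,308,145,202)&(hsv[...,1]>100)&(z>.055)
k,l,s,cc=cv2.connectedComponentsWithStats(m.astype(np.uint8))
for i in range(1,k):
    if s[i,4]>8: print("crumb",s[i,4],np.round(P[l==i].mean(0)*1000))
E
python3 m.py
python3 - <<'E'
import cv2
i=cv2.imread("pics/top0.png")[170:270,80:180]
cv2.imwrite("pics/fl.png",cv2.resize(i,None,fx=5,fy=5,interpolation=2))
E
```

```text
table z 0.0005723909242628666
shelf 4379 c [532.1  -4.2] size [294.3 226.9] ang 86.6 z [60.  64.8 73.8]
trayrim 208 c [ 520.7 -144. ] size [156.7 319.2] ang 61.1 z [-1.4 27.9 39.5]
tray+ 726 c [ 505.9 -139.5] size [117.6 310.3] ang 52.4 z [ 1.1  5.  11.2]
board 1040 c [474.2 227.3] size [180.1 428.2] ang 9.0 z [ 1.5 12.2 17.1]
board+float 2016 c [474.2 227.3] size [180.1 428.2] ang 9.0 z [ 7.4 16.2 90.5]
grip 344 c [456.4 208.7] size [ 88.7 411.4] ang 1.9 z [68.9 88.4 92.4]
plate 400 c [465.4 215. ] size [127.8 417.7] ang 4.7 z [25.3 49.1 53.8]
crate 686 c [529.5 133.1] size [311.5 145.2] ang 24.9 z [ 9.6 38.9 50.2]
bowl 701 c [382.9 -12.2] size [87.7 90.3] ang 0.4 z [ 3.  25.5 51.5]
beaker 282 c [392.7  92.2] size [ 64.9 181.2] ang 0.3 z [-0.5 46.8 82.6]
dish 928 c [625.7  42.9] size [107.1 408.2] ang 86.6 z [ 3.4 23.  46. ]
brush 781 c [ 376.3 -139.9] size [272.  116.1] ang 50.2 z [ 2.1 18.7 23.7]
crumbs 235 c [522.4   1.4] size [100.8 206.1] ang 83.6 z [63.  75.9 81.4]
crumb 22 [614.  35. 131.]
crumb 32 [611. -44.  77.]
crumb 16 [583.  25.  76.]
crumb 18 [584. -35.  77.]
crumb 23 [554.  30.  78.]
crumb 25 [552. -31.  78.]
```

View pics/fl.png

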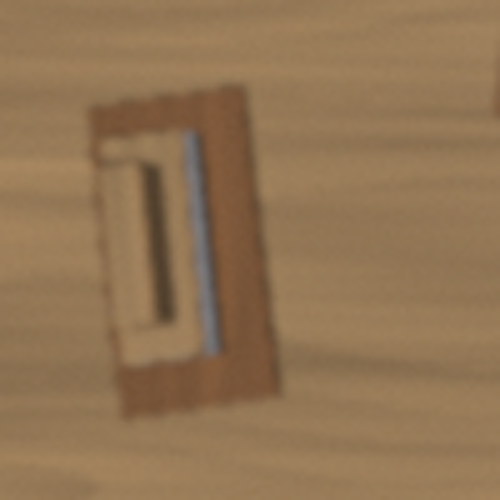

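The crop shows the float on the left part of its board, with the grip top at about (135,240) in crop pixels and the long axis tilted about 6 degrees from image vertical.

```bash
python3 - <<'E'
s=open("m.py").read()
s=s.replace("    m=cv2.morph","    m0=m&(t['d']>0)\n    m=cv2.morph").replace("np.ones((2,2)))>0","np.ones((3,3)))>0\n    k,l,st,_=cv2.connectedComponentsWithStats((m&m0).astype(np.uint8)); m=l==1+np.argmax(st[1:,4])")
s=s.replace("(hsv[...,1]>100)&(z>.055)","(hsv[...,1]>100)&(z>.07)&(z<.09)")
open("m.py","w").write(s)
E
cat >> m.py <<'E'
print("--rays")
# colour contours cast onto planes
M=robot.camera_model("top");K=np.array(M["mtx"]);C=np.array(M["position"]);A=rot(M["attitude"])
def cast(uv,h):
    r=(np.c_[uv,np.ones(len(uv))]@np.linalg.inv(K).T)@A.T
    return C+r*((h-C[2])/r[:,2])[:,None]
b=cast(np.array([[80+92/5,170+105/5],[80+243/5,170+85/5],[80+282/5,170+395/5],[80+123/5,170+417/5]])-.4,.012)
print("board",np.round(b*1000),b.mean(0))
g=cast(np.array([[80+100/5,170+160/5],[80+142/5,170+160/5],[80+160/5,170+325/5],[80+120/5,170+328/5]])-.4,.089); print("grip",np.round(g*1000),g.mean(0))
E
python3 m.py
```

```text
table z 0.0005723909242628666
shelf 4374 c [584.3  -2.9] size [280.5 120.5] ang 84.7 z [61.1 64.9 72.5]Traceback (most recent call last):
  File "m.py", line 15, in <module>
    rect("trayrim",tm)
    ~~~~^^^^^^^^^^^^^^
  File "m.py", line 8, in rect
    k,l,st,_=cv2.connectedComponentsWithStats((m&m0).astype(np.uint8)); m=l==1+np.argmax(st[1:,4])
                                                                               ~~~~~~~~~^^^^^^^^^^
    return _wrapfunc(a, 'argmax', axis=axis, out=out, **kwds)
    return bound(*args, **kwds)
ValueError: attempt to get argmax of an empty sequence
```

```bash
sed -i '/rect("trayrim"/d' m.py; python3 m.py
```

```text
table z 0.0005723909242628666
shelf 4374 c [584.3  -2.9] size [280.5 120.5] ang 84.7 z [61.1 64.9 72.5]
tray+ 351 c [ 528.2 -183. ] size [53.  65.3] ang 89.1 z [0.9 4.7 8.5]
board 1016 c [451.5 392.1] size [180.3  91. ] ang 9.3 z [ 8.6 12.5 16.6]
board+float 2004 c [451.4 392.6] size [180.3  91.6] ang 8.9 z [ 9.3 16.3 90.4]
grip 340 c [452.7 397.4] size [89.5 25.2] ang 8.4 z [80.5 88.9 92.4]
plate 400 c [452.8 397.7] size [126.2  48.1] ang 9.0 z [45.3 49.6 54.7]
crate 90 c [555.7 182.1] size [28.1 25.2] ang 5.8 z [35.6 45.3 49.4]
bowl 690 c [387.2  -8.2] size [84.4 87.8] ang 0.7 z [10.3 28.5 52.2]
beaker 231 c [395.4 161.9] size [63.  46.7] ang 12.4 z [16.3 62.  82.7]
dish 909 c [777.5  36.5] size [106.9 105.7] ang 1.8 z [10.2 25.4 46.7]
brush 775 c [ 348.  -167.2] size [199.8  42.1] ang 21.3 z [13.7 18.8 23.5]
crumbs 49 c [609.4 -45.6] size [17.5 19.1] ang 0.6 z [71.7 76.2 80.4]
crumb 21 [623.  37.  80.]
crumb 32 [611. -44.  77.]
crumb 16 [583.  25.  76.]
crumb 18 [584. -35.  77.]
crumb 22 [554.  29.  78.]
crumb 25 [552. -31.  78.]
--rays
board [[535. 449.  12.]
 [547. 363.  12.]
 [371. 334.  12.]
 [358. 423.  12.]] [0.45268919 0.39219372 0.012     ]
grip [[498. 415.  89.]
 [498. 392.  89.]
 [410. 379.  89.]
 [408. 400.  89.]] [0.45360984 0.39634676 0.089     ]
```

Every measured size agrees with the list. The shelf is at (584,-3) mm with yaw -5.3°, and the tray is at about (569,-167). The board is at (451.5,392) with yaw 9°, and the float is at (453,397.5) with yaw 8.8°. I'm moving over to the float now.

Call:
move_arm --motion "1 1 -1 0 0.073;1 1 -1 0 0.073;1 1 -1 0 0.073;1 1 -1 0 0.073;1 1 -1 0 0.073;1 1 -1 0 0.073;1 1 -1 0 0.073;1 1 -1 0 0.073"

```text
time: 0.77
position: [0.3448, -0.312, 0.2299]
tool_rot: [0.997, 0.08, -0.001, -0.003]
ft_force: [0.3, -0.0, -1.3]
grip_width: 0.0871
grip_force: 0.0
```

Call:
move_arm --motion "1 1 -1 0 0;1 1 -1 0 0;1 1 -1 0 0;1 1 -1 0 0;1 1 -1 0 0;1 1 -1 0 0;1 1 -1 0 0;1 1 -1 0 0"

```text
time: 1.43
position: [0.5147, -0.0869, 0.2305]
tool_rot: [0.997, 0.08, 0.001, -0.001]
ft_force: [0.7, -0.2, 0.0]
grip_width: 0.0874
grip_force: 0.0
```

Call:
move_arm --motion "1 0 -1 0 0;1 0 -1 0 0;1 0 -1 0 0;1 0 -1 0 0;1 0 -1 0 0;1 0 -1 0 0"

```text
time: 1.93
position: [0.4786, 0.111, 0.2303]
tool_rot: [0.997, 0.08, -0.001, -0.001]
ft_force: [1.2, -0.9, 0.5]
grip_width: 0.0872
grip_force: 0.0
```

Call:
move_arm --motion "1 0 -1 0 0;1 0 -1 0 0;1 0 -1 0 0;1 0 -1 0 0;1 0 -1 0 0;1 0 -1 0 0;1 0 -1 0 0"

```text
time: 2.52
position: [0.4501, 0.3047, 0.2302]
tool_rot: [0.997, 0.079, -0.0, 0.0]
ft_force: [-0.1, 0.6, -0.1]
grip_width: 0.0869
grip_force: 0.0
```

```bash
cat > go.py <<'E'
from h import *
import sys
def go(x,y,z,yaw):
    o=robot.get_obs(); T=rot(o["tool_rot"]); p=np.array(o["position"])
    a=np.degrees(np.arctan2(T[1,0],T[0,0]))
    print("t",round(o["time"],2),"p",np.round(p*1000,1),"yaw",round(a,2),"tilt",np.round(T[:2,2],4),"F",np.round(o["ft_force"],2),"w",round(o["grip_width"]*1000,1),"gf",round(o["grip_force"],1))
    print("shift",np.round(T.T@(np.array([x,y,z])-p)/.2,4),"turn",round((a-yaw)/180,4))
go(*map(float,sys.argv[1:5]))
E
python3 go.py .4528 .3975 .060 8.8
```

```text
t 2.52 p [450.1 304.7 230.2] yaw 9.01 tilt [ 0.0001 -0.001 ] F [-0.15  0.63 -0.08] w 86.9 gf 0.0
shift [ 0.0859 -0.4571  0.8504] turn 0.0012
```

Call:
move_arm --motion "1 0.086 -0.457 0 0;1 0.086 -0.457 0 0;1 0.086 -0.457 0 0;1 0.086 -0.457 0.2 0;1 0.086 -0.457 0.4 0;1 0.086 -0.457 0.6 0;1 0.086 -0.457 0.75 0;1 0.086 -0.457 0.85 0;1 0.086 -0.457 0.85 0;1 0.086 -0.457 0.85 0"

```text
time: 3.35
position: [0.4533, 0.3951, 0.0596]
tool_rot: [0.997, 0.076, -0.001, 0.001]
ft_force: [0.3, 0.7, 0.6]
grip_width: 0.087
grip_force: 0.0
```

```bash
python3 go.py .4528 .3975 .060 8.8
```

```text
t 3.35 p [453.3 395.1  59.6] yaw 8.73 tilt [-0.0026 -0.0021] F [0.29 0.68 0.64] w 87.0 gf 0.0
shift [-0.0005 -0.0122 -0.0022] turn -0.0004
```

Call:
move_arm --motion "-1 0 -0.012 0 0;-1 0 -0.012 0 0;-1 0 -0.012 0 0;-1 0 -0.012 0 0;-1 0 -0.012 0 0;-1 0 -0.012 0 0;-1 0 -0.012 0 0;-1 0 -0.012 0 0;-1 0 -0.012 0 0" --newtons 45

```text
time: 4.1
position: [0.4524, 0.3998, 0.0605]
tool_rot: [0.997, 0.077, -0.0, 0.0]
ft_force: [0.7, -0.7, 0.5]
grip_width: 0.0346
grip_force: 0.0
```

```bash
python3 go.py .4528 .3975 .17 8.8
```

```text
t 4.1 p [452.4 399.8  60.5] yaw 8.86 tilt [-0.     -0.0001] F [ 0.71 -0.73  0.46] w 34.6 gf 0.0
shift [ 2.000e-04  1.190e-02 -5.473e-01] turn 0.0003
```

Call:
move_arm --motion "-1 0 0 0 0;-1 0 0 0 0;-1 0 0 0 0;-1 0 0 0 0;-1 0 0 0 0;-1 0 0 0 0"

```text
time: 4.6
position: [0.4524, 0.3997, 0.0605]
tool_rot: [0.997, 0.077, -0.0, 0.0]
ft_force: [-0.6, -1.4, 1.1]
grip_width: 0.0236
grip_force: 45.0
```

```bash
python3 go.py .4528 .3975 .17 8.8
```

```text
t 4.6 p [452.4 399.7  60.5] yaw 8.85 tilt [-0.0002 -0.0002] F [-0.65 -1.45  1.08] w 23.6 gf 45.0
shift [ 1.000e-04  1.130e-02 -5.473e-01] turn 0.0003
```

Call:
move_arm --motion "-1 0 0 -0.15 0;-1 0 0 -0.3 0;-1 0 0 -0.45 0;-1 0 0 -0.55 0;-1 0.1 0.15 -0.55 0;-1 0.2 0.3 -0.55 0;-1 0.25 0.45 -0.55 0.02;-1 0.3 0.6 -0.55 0.04;-1 0.35 0.75 -0.55 0.06;-1 0.4 0.9 -0.55 0.079;-1 0.4 0.9 -0.55 0.079;-1 0.4 0.9 -0.55 0.079"

```text
time: 5.6
position: [0.5597, 0.2325, 0.1699]
tool_rot: [0.999, -0.049, -0.001, -0.0]
ft_force: [-0.5, 0.8, -1.5]
grip_width: 0.0235
grip_force: 45.0
```

```bash
python3 go.py .5944 .1066 .17 -5.3
```

```text
t 5.6 p [559.7 232.5 169.9] yaw -5.56 tilt [-0.0012  0.0001] F [-0.54  0.81 -1.5 ] w 23.5 gf 45.0
shift [ 0.2336  0.6096 -0.0007] turn -0.0015
```

Call:
move_arm --motion "-1 0.08 0.2 0 0;-1 0.16 0.4 0 0;-1 0.234 0.6 0 0;-1 0.234 0.61 0 0;-1 0.234 0.61 0.1 0;-1 0.234 0.61 0.2 0;-1 0.234 0.61 0.24 0;-1 0.234 0.61 0.24 0;-1 0.234 0.61 0.24 0;-1 0.234 0.61 0.24 0"

```text
time: 6.43
position: [0.5949, 0.1093, 0.1233]
tool_rot: [0.999, -0.046, 0.001, -0.0]
ft_force: [-0.0, 0.3, -2.5]
grip_width: 0.0237
grip_force: 45.0
```

```bash
python3 go.py .5944 .1066 .1125 -5.3
python3 - <<'E'
from h import *
for n in("top","scene"):
    im,d,P=cloud(n); np.savez(n+"1",im=im,d=d,P=P)
    cv2.imwrite(f"pics/{n}1.png",im[...,::-1])
a=cv2.imread("pics/scene1.png")[140:300,150:370]; cv2.imwrite("pics/s1c.png",cv2.resize(a,None,fx=3.5,fy=3.5,interpolation=2))
E
python3 go.py .5944 .1066 .1125 -5.3
```

```text
t 6.43 p [594.9 109.3 123.3] yaw -5.3 tilt [0.0015 0.0001] F [-0.02  0.28 -2.47] w 23.7 gf 45.0
shift [-0.0014  0.0137  0.0541] turn 0.0
t 6.53 p [595.2 109.  123.7] yaw -5.32 tilt [0.0024 0.    ] F [ 0.13 -0.24 -2.11] w 23.8 gf 45.0
shift [-0.003   0.0124  0.0561] turn -0.0001
```

View pics/s1c.png

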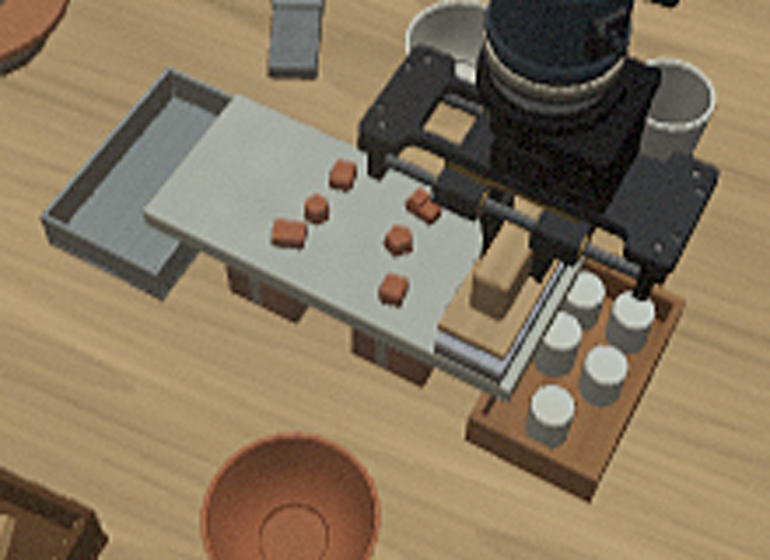

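The crop shows the float level and square over the far (crate) end of the shelf. All six shards lie in front of it, and the tray is at the other end.

Call:
move_arm --motion "-1 0 0 0.02 0;-1 0 0 0.04 0;-1 0 0 0.05 0;-1 0 0 0.06 0;-1 0 0 0.06 0;-1 0 0 0.06 0;-1 0 0 0.06 0"

```text
time: 7.12
position: [0.5943, 0.1084, 0.1109]
tool_rot: [0.999, -0.047, -0.0, -0.0]
ft_force: [-1.1, 0.4, 2.7]
grip_width: 0.0236
grip_force: 45.0
```

```bash
python3 go.py .5944 .1066 .1065 -5.3
```

```text
t 7.12 p [594.3 108.4 110.9] yaw -5.38 tilt [-0.0002  0.0001] F [-1.08  0.38  2.69] w 23.6 gf 45.0
shift [0.0015 0.0089 0.0221] turn -0.0004
```

Call:
move_arm --motion "-1 0 0 0.008 0;-1 0 0 0.016 0;-1 0 0 0.024 0;-1 0 0 0.024 0;-1 0 0 0.024 0;-1 0 0 0.024 0"

```text
time: 7.62
position: [0.5943, 0.1084, 0.1062]
tool_rot: [0.999, -0.047, -0.0, 0.0]
ft_force: [-3.9, -0.6, 6.1]
grip_width: 0.0236
grip_force: 45.0
```

```bash
python3 go.py .5944 .1066 .1065 -5.3
```

```text
t 7.62 p [594.3 108.4 106.2] yaw -5.37 tilt [-0.0001 -0.    ] F [-3.85 -0.64  6.1 ] w 23.6 gf 45.0
shift [ 0.0013  0.0088 -0.0015] turn -0.0004
```

Contact force is about 8.4 N with the sole sprung in about 6 mm. I'll rub slowly in 48 mm calls.

Call:
move_arm --motion "-1 0 0.02 0 0;-1 0 0.04 0 0;-1 0 0.06 0 0;-1 0 0.08 0 0;-1 0 0.1 0 0;-1 0 0.12 0 0;-1 0 0.14 0 0;-1 0 0.16 0 0;-1 0 0.18 0 0;-1 0 0.2 0 0;-1 0 0.22 0 0;-1 0 0.24 0 0"

```text
time: 8.62
position: [0.5918, 0.0618, 0.1067]
tool_rot: [0.999, -0.047, 0.002, -0.001]
ft_force: [1.0, 4.2, 5.9]
grip_width: 0.0238
grip_force: 45.0
```

```bash
python3 go.py .5728 -.1273 .1065 -5.3
```

```text
t 8.62 p [591.8  61.8 106.7] yaw -5.44 tilt [0.0047 0.0023] F [0.96 4.19 5.92] w 23.8 gf 45.0
shift [-0.0051  0.9501 -0.0014] turn -0.0008
```

Call:
move_arm --motion "-1 0 0.02 0 0;-1 0 0.04 0 0;-1 0 0.06 0 0;-1 -0.001 0.08 0 0;-1 -0.002 0.1 0 0;-1 -0.002 0.12 0 0;-1 -0.003 0.14 0 0;-1 -0.003 0.16 0 0;-1 -0.004 0.18 0 0;-1 -0.004 0.2 0 0;-1 -0.005 0.22 0 0;-1 -0.005 0.24 0 0"

```text
time: 9.62
position: [0.5862, 0.014, 0.1066]
tool_rot: [0.999, -0.047, 0.002, -0.001]
ft_force: [0.1, 4.9, 5.8]
grip_width: 0.0238
grip_force: 45.0
```

Call:
move_arm --motion "-1 0 0.02 0 0;-1 0 0.04 0 0;-1 0 0.06 0 0;-1 0 0.08 0 0;-1 0 0.1 0 0;-1 0 0.12 0 0;-1 0 0.14 0 0;-1 0 0.16 0 0;-1 0 0.18 0 0;-1 0 0.2 0 0;-1 0 0.22 0 0;-1 0 0.24 0 0"

```text
time: 10.62
position: [0.5814, -0.0337, 0.1065]
tool_rot: [0.999, -0.047, 0.002, -0.001]
ft_force: [0.0, 6.0, 6.6]
grip_width: 0.0235
grip_force: 45.0
```

```bash
python3 go.py .5728 -.1273 .1065 -5.3
python3 - <<'E'
from h import *
im,d,P=cloud("scene")
cv2.imwrite("pics/s2c.png",cv2.resize(im[140:300,150:370,::-1],None,fx=3.5,fy=3.5,interpolation=2))
E
```

```text
t 10.62 p [581.4 -33.7 106.5] yaw -5.44 tilt [0.0036 0.0022] F [0.04 5.97 6.56] w 23.5 gf 45.0
shift [ 0.0014  0.47   -0.001 ] turn -0.0008
```

View pics/s2c.png

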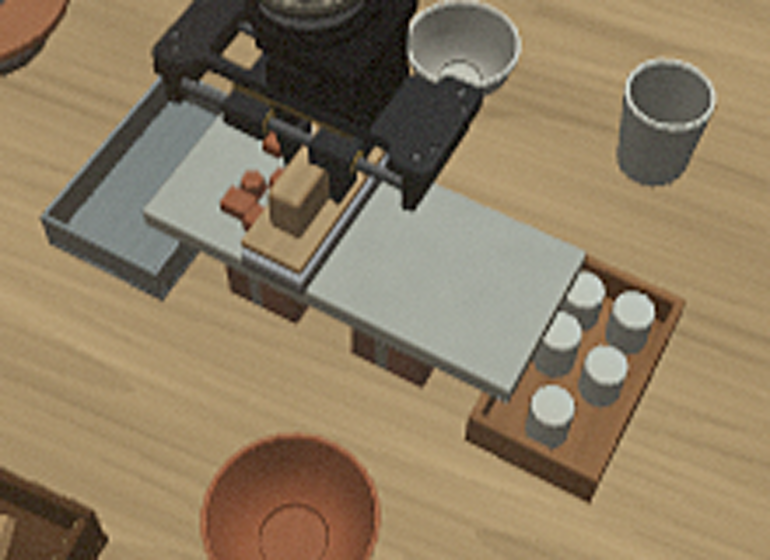

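The crop shows the shards bunched ahead of the sole at around (250,190), all still on the shelf, with the swept part clean. I'll carry on to the tray end.

Call:
move_arm --motion "-1 0 0.02 0 0;-1 0 0.04 0 0;-1 0 0.06 0 0;-1 0 0.08 0 0;-1 0 0.1 0 0;-1 0 0.12 0 0;-1 0 0.14 0 0;-1 0 0.16 0 0;-1 0 0.18 0 0;-1 0 0.2 0 0;-1 0 0.22 0 0;-1 0 0.24 0 0"

```text
time: 11.67
position: [0.5768, -0.0814, 0.1065]
tool_rot: [0.999, -0.047, 0.001, -0.001]
ft_force: [0.2, 5.9, 6.4]
grip_width: 0.0236
grip_force: 45.0
```

Call:
move_arm --motion "-1 0 0.015 0 0;-1 0 0.03 0 0;-1 0 0.045 0 0;-1 0 0.06 0 0;-1 0 0.075 0 0;-1 0 0.09 0 0;-1 0 0.105 0 0;-1 0 0.12 0 0;-1 0 0.135 0 0;-1 0 0.15 0 0;-1 0 0.165 0 0;-1 0 0.18 0 0"

```text
time: 12.67
position: [0.5732, -0.1173, 0.1064]
tool_rot: [0.999, -0.047, 0.001, -0.001]
ft_force: [0.4, 4.3, 5.9]
grip_width: 0.0238
grip_force: 45.0
```

```bash
python3 go.py .5728 -.1273 .1065 -5.3
python3 - <<'E'
from h import *
im,d,P=cloud("scene")
cv2.imwrite("pics/s3c.png",cv2.resize(im[140:300,150:370,::-1],None,fx=3.5,fy=3.5,interpolation=2))
E
```

```text
t 12.67 p [ 573.2 -117.3  106.4] yaw -5.43 tilt [0.0027 0.002 ] F [0.41 4.35 5.92] w 23.8 gf 45.0
shift [ 0.0026  0.0499 -0.0006] turn -0.0007
```

View pics/s3c.png

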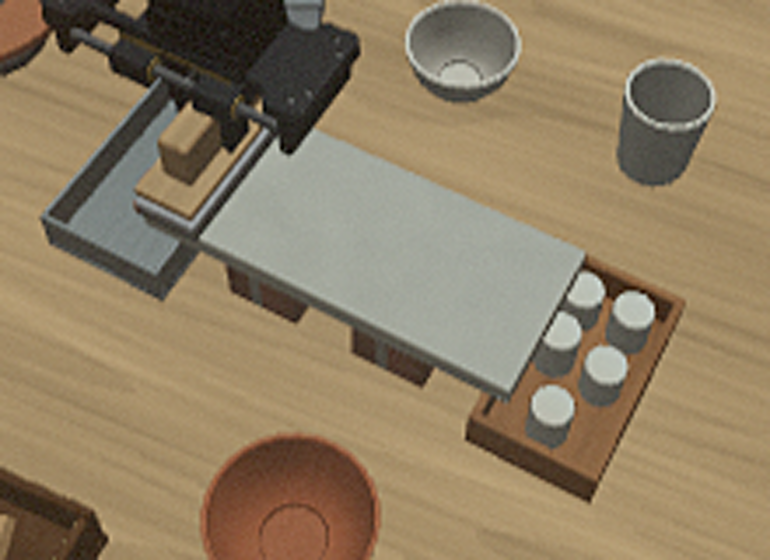

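The crop shows the shelf top clear, the float at the tray edge and no shards left behind it. I'll rub the last few mm and then lift.

Call:
move_arm --motion "-1 0 0.01 0 0;-1 0 0.02 0 0;-1 0 0.03 0 0;-1 0 0.04 0 0;-1 0 0.04 0 0;-1 0 0.04 0 0;-1 0 0.04 -0.05 0;-1 0 0.04 -0.15 0;-1 0 0 -0.3 0;-1 0 -0.2 -0.38 0;-1 0 -0.4 -0.38 0;-1 0 -0.4 -0.38 0"

```text
time: 13.72
position: [0.5797, -0.0327, 0.183]
tool_rot: [0.999, -0.045, 0.001, -0.002]
ft_force: [-1.4, 0.0, -3.1]
grip_width: 0.0239
grip_force: 45.0
```

```bash
python3 go.py .4515 .3920 .17 9
python3 - <<'E'
from h import *
for n in("top","scene"):
    im,d,P=cloud(n); np.savez(n+"2",im=im,d=d,P=P)
    a=im[130:220,180:345] if n=="top" else im[110:250,150:310]
    cv2.imwrite(f"pics/{n}4.png",cv2.resize(a[...,::-1],None,fx=4,fy=4,interpolation=2))
a=cv2.imread("pics/top4.png");b=cv2.imread("pics/scene4.png")
h=np.zeros((600,790,3),np.uint8);a=cv2.resize(a,(395,215));b=cv2.resize(b,(395,346));h[:346,:395]=b;h[:215,395:]=a;cv2.imwrite("pics/both4.png",h[:350])
E
```

```text
t 13.72 p [579.7 -32.7 183. ] yaw -5.11 tilt [0.0017 0.0033] F [-1.35  0.03 -3.05] w 23.9 gf 45.0
shift [-0.8279 -2.0578  0.0709] turn -0.0784
```

View pics/both4.png

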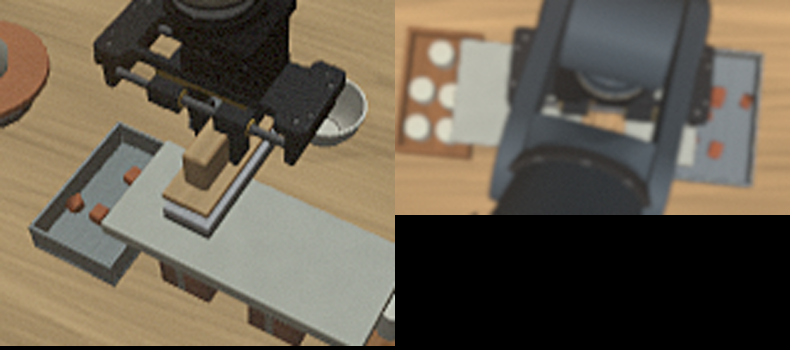

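Three shards are visible in the tray; the arm hides the rest. I'll move toward the board and check again once the view is clear.

Call:
move_arm --motion "-1 0 -0.2 0 0;-1 -0.1 -0.4 0 0;-1 -0.2 -0.6 0 0;-1 -0.25 -0.8 0 0;-1 -0.3 -1 0 -0.03;-1 -0.3 -1 0 -0.06;-1 -0.3 -1 0 -0.08;-1 -0.3 -1 0 -0.08"

```text
time: 14.48
position: [0.5385, 0.1656, 0.1811]
tool_rot: [0.997, 0.08, -0.0, 0.0]
ft_force: [0.4, 0.8, -1.7]
grip_width: 0.0238
grip_force: 45.0
```

```bash
python3 go.py .4515 .3920 .17 9
python3 - <<'E'
from h import *
for n in("top","scene"):
    im,d,P=cloud(n); np.savez(n+"3",im=im,d=d,P=P)
    a=im[130:220,180:345] if n=="top" else im[110:250,150:310]
    cv2.imwrite(f"pics/{n}5.png",cv2.resize(a[...,::-1],None,fx=4,fy=4,interpolation=2))
a=cv2.imread("pics/top5.png");b=cv2.imread("pics/scene5.png")
h=np.zeros((350,790,3),np.uint8);a=cv2.resize(a,(395,215));b=cv2.resize(b,(395,346));h[:346,:395]=b;h[:215,395:]=a;cv2.imwrite("pics/both5.png",h)
E
```

```text
t 14.48 p [538.5 165.6 181.1] yaw 9.15 tilt [-0.0007 -0.0011] F [ 0.39  0.76 -1.73] w 23.8 gf 45.0
shift [-0.2491 -1.1867  0.0544] turn 0.0008
```

View pics/both5.png

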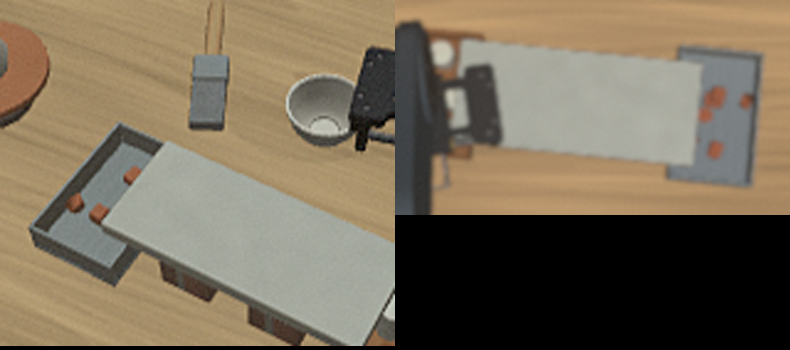

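The shelf is clear. The top view shows shards in the tray at about (712,97), (705,113), (747,100) and (714,150), plus one at (699,137) half hidden by the slab. Next I'll put the float back.

Call:
move_arm --motion "-1 -0.05 -0.2 0 0;-1 -0.1 -0.4 0 0;-1 -0.15 -0.6 0 0;-1 -0.2 -0.8 0 0;-1 -0.25 -1 0 0;-1 -0.25 -1 0 0;-1 -0.25 -1 0 0"

```text
time: 15.17
position: [0.4573, 0.3564, 0.1814]
tool_rot: [0.997, 0.08, -0.0, 0.0]
ft_force: [-0.1, -0.2, -1.8]
grip_width: 0.0237
grip_force: 45.0
```

```bash
python3 go.py .4515 .3920 .066 9
```

```text
t 15.17 p [457.3 356.4 181.4] yaw 9.12 tilt [-0.     -0.0006] F [-0.13 -0.22 -1.8 ] w 23.7 gf 45.0
shift [-3.000e-04 -1.809e-01  5.770e-01] turn 0.0007
```

Call:
move_arm --motion "-1 0 -0.18 0 0;-1 0 -0.18 0.1 0;-1 0 -0.18 0.25 0;-1 0 -0.18 0.4 0;-1 0 -0.18 0.5 0;-1 0 -0.18 0.56 0;-1 0 -0.18 0.577 0;-1 0 -0.18 0.577 0;-1 0 -0.18 0.577 0;-1 0 -0.18 0.577 0"

```text
time: 16.0
position: [0.4536, 0.3914, 0.0679]
tool_rot: [0.997, 0.078, 0.002, -0.001]
ft_force: [-0.0, 0.2, -0.6]
grip_width: 0.0238
grip_force: 45.0
```

```bash
python3 go.py .4515 .3920 .0605 9
```

```text
t 16.0 p [453.6 391.4  67.9] yaw 8.98 tilt [0.0029 0.0016] F [-0.05  0.21 -0.59] w 23.8 gf 45.0
shift [-0.0101 -0.0045  0.037 ] turn -0.0001
```

Call:
move_arm --motion "-1 0 0 0.015 0;-1 0 0 0.028 0;-1 0 0 0.028 0;-1 0 0 0.028 0;-1 0 0 0.028 0"

```text
time: 16.42
position: [0.4521, 0.3912, 0.0609]
tool_rot: [0.997, 0.079, 0.0, -0.0]
ft_force: [0.2, 0.6, -2.0]
grip_width: 0.0237
grip_force: 45.0
```

```bash
python3 go.py .4515 .3920 .0605 9
```

```text
t 16.42 p [452.1 391.2  60.9] yaw 9.04 tilt [0.0002 0.0001] F [ 0.21  0.62 -1.96] w 23.7 gf 45.0
shift [-0.0022 -0.0042  0.002 ] turn 0.0002
```

Call:
move_arm --motion "-1 0 0 0.005 0;-1 0 0 0.005 0;-1 0 0 0.005 0;1 0 0 0.005 0;1 0 0 0.005 0;1 0 0 0.005 0;1 0 0 0.005 0;1 0 0 0.005 0;1 0 0 0.005 0;1 0 0 0.005 0;1 0 0 0.005 0;1 0 0 0.005 0"

```text
time: 17.42
position: [0.4521, 0.3911, 0.0597]
tool_rot: [0.997, 0.079, 0.0, 0.0]
ft_force: [-0.4, 0.7, 0.1]
grip_width: 0.0758
grip_force: 0.0
```

```bash
python3 go.py .4515 .3920 .0605 9
```

```text
t 17.42 p [452.1 391.1  59.7] yaw 9.03 tilt [0. 0.] F [-0.37  0.69  0.07] w 75.8 gf 0.0
shift [-0.0024 -0.0049 -0.0038] turn 0.0002
```

Released. I'll raise the gripper straight up and back it off to the side for a clear view.

Call:
move_arm --motion "1 0 0 -0.1 0;1 0 0 -0.25 0;1 0 0 -0.4 0;1 0 0 -0.6 0;1 0 0 -0.8 0;1 0 -0.2 -0.9 0;1 0 -0.4 -0.9 0;1 0 -0.6 -0.9 0;1 0 -0.8 -0.9 0;1 0 -0.8 -0.9 0;1 0 -0.8 -0.9 0"

```text
time: 18.33
position: [0.4257, 0.5507, 0.239]
tool_rot: [0.997, 0.08, -0.0, 0.0]
ft_force: [0.3, -1.2, -0.5]
grip_width: 0.0869
grip_force: 0.0
```

```bash
python3 - <<'E'
from h import *
t={}
for n in("top","scene"):
    im,d,P=cloud(n); t[n]=im; np.savez(n,im=im,d=d,P=P)
b=cv2.resize(t["top"][130:280,80:345,::-1],None,fx=3,fy=3,interpolation=2)[:450,:795]
cv2.imwrite("pics/end.png",b)
P=np.load("top.npz")["P"];im=t["top"];hsv=cv2.cvtColor(im,cv2.COLOR_RGB2HSV)
m=np.zeros(im.shape[:2],bool);m[145:210,205:338]=1
m&=(hsv[...,1]>100)&(P[...,2]<.12)
k,l,s,c=cv2.connectedComponentsWithStats(m.astype(np.uint8))
x=np.array([.9957,-.0924]);y=np.array([.0924,.9957])
for i in range(1,k):
    if s[i,4]>3:
        p=P[l==i].mean(0); q=p[:2]-[.5691,-.1672]; print(s[i,4],np.round(c[i]),np.round(p*1000),"tray",np.round([q@x*1000,q@y*1000]))
E
python3 m.py | sed '/--rays/,$d'
```

```text
12 [206. 147.] [665. 142.  16.] tray [ 67. 317.]
861 [300. 160.] [ 632. -131.    1.] tray [59. 41.]
70 [312. 173.] [ 591. -163.   23.] tray [22.  6.]
16 [327. 172.] [ 594. -205.   23.] tray [ 28. -35.]
1348 [247. 202.] [506.  21.   2.] tray [-80. 181.]
26 [313. 192.] [ 535. -168.   17.] tray [-34.  -4.]
table z 0.0007325339398611685
shelf 4385 c [584.7  -3. ] size [280.5 121. ] ang 84.7 z [60.9 64.7 68.4]
tray+ 366 c [ 541.5 -183.1] size [52.9 87. ] ang 89.2 z [0.7 4.8 8.9]
board 1060 c [451.1 393.1] size [180.   91.7] ang 9.4 z [ 8.6 12.6 16.5]
board+float 1997 c [451.1 393.1] size [180.   91.7] ang 9.4 z [ 9.4 16.2 90.3]
grip 341 c [452.5 389.6] size [89.9 25.7] ang 9.7 z [79.2 89.  93.1]
plate 369 c [452.6 388.7] size [125.6  46.2] ang 8.6 z [45.4 49.6 53.8]
crate 90 c [555.7 181.9] size [27.9 26.3] ang 0.7 z [35.9 45.2 48.4]
bowl 700 c [387.2  -8.2] size [84.4 87.8] ang 0.5 z [10.2 28.4 52. ]
beaker 253 c [396.8 159.3] size [61.2 51.2] ang 1.0 z [ 9.7 60.9 82.5]
dish 889 c [778.1  36.7] size [107.9 105.7] ang 0.8 z [10.4 25.5 47. ]
brush 778 c [ 348.  -167.7] size [200.2  41.8] ang 22.8 z [13.9 19.  23.5]Traceback (most recent call last):
  File "m.py", line 24, in <module>
    rect("crumbs",c)
    ~~~~^^^^^^^^^^^^
  File "m.py", line 8, in rect
    k,l,st,_=cv2.connectedComponentsWithStats((m&m0).astype(np.uint8)); m=l==1+np.argmax(st[1:,4])
                                                                               ~~~~~~~~~^^^^^^^^^^
    return _wrapfunc(a, 'argmax', axis=axis, out=out, **kwds)
    return bound(*args, **kwds)
ValueError: attempt to get argmax of an empty sequence
```

View pics/end.png

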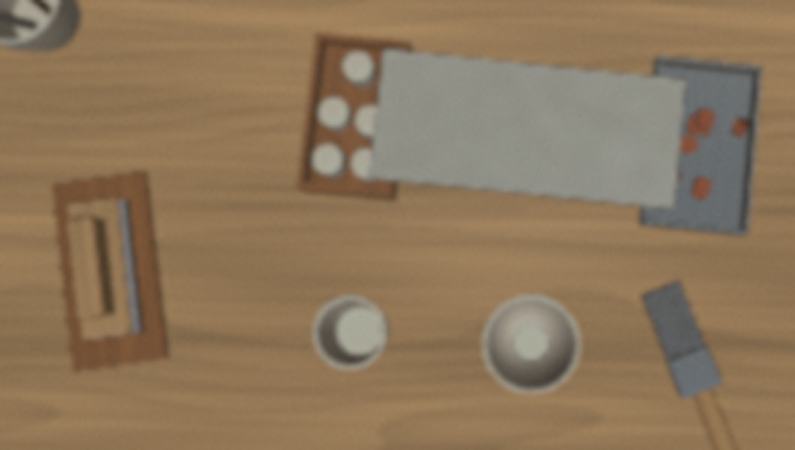

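The float stands 4 mm from the middle of its board. The shelf is bare, the visible shards are in the tray and none are on the table, and the pots and brush have moved 3 mm at most by measurement.

```bash
python3 -c "
from rig import robot
print(robot.hand_in())"
```

```text
the job is handed in; nothing more can be done
None
```

The job is handed in with no verdict shown: the shelf was rubbed at about 8 N and is bare, no shard is on the table (at least four seen in the tray, the rest bunched or half hidden by the slab), the float stands on its board about 4 mm off centre, and the pots and brush are undisturbed.

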